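# Run the photography turntable at capture speed and park it at its mark

### The arm

A 6-joint arm with a two-finger parallel gripper is mounted at the origin on the work surface. World frame = base frame: x ahead of the robot, y to its left, z up, the work surface at z = 0. Lengths are in m, angles in rad, forces in N, time in s.
With the tool pointing down it reaches from about 0.225 to 0.875 m from the base axis. Payload 3.4 kg.
Tool frame: the origin (TCP) lies at the very end of the fingers, on their centre line; the grasp point (between the pads) lies manip.grip_point_offset behind it (manip.grip_point_offset is the distance from the TCP to the grasp point, in m); z points along the fingers, y is the line along which they close (so a half turn about z gives the same grasp; the last joint's range is limited). The gripper opens to 85 mm and grips with 20 to 120 N. Pads are 22 mm wide; open, the fingers measure 114 mm over their backs; the gripper's body (76 mm by 85 mm) begins 54 mm behind the grasp point. The pads swing forward as they close: fully open they stand 13 mm farther back than shut.
Start: joints at [-1.332, 0.276, 1.505, -0, 1.361, -0.121], TCP at [0.202, -0.538, 0.231] pointing down, gripper open.
Joint ranges: [-2.89, 2.89], [-0.75, 2.08], [0.22, 2.7], [-1.18, 4.32], [0.11, 2.71], [-2.7, 2.7]. Speed limits (rad/s): [2.57, 2.57, 3.14, 3.14, 3.14, 3.14].

### API

Orientations are given as a unit quaternion [w, x, y, z].
In Python, from rig import manip gives the robot as it stands.
- The arm moves only by the shell command python3 -m pendant 'ROWS' [FORCE]. ROWS is JSON, a list of rows, each an object of numbers: "jaw": the opening, from -1 (shut) to 1 (fully open); "tx", "ty", "tz": the shift along the world's x, y, z in cm; "ax", "ay", "az": the turn, a rotation vector about the world's x, y, z in degrees. In form: [{"jaw": .., "tx": .., "ty": .., "tz": .., "ax": .., "ay": .., "az": ..}, ...]. A call has 1 to 10 rows; each row is the pose to reach, as a shift and turn from the pose commanded when the call began; what a row does not reach only later rows make up. A row lasts 1/8 s, in which the tool goes at most 62.5 mm and 10.7 degrees, less where a joint would pass 70% of its speed; a pose out of reach is approached as far as the arm can. A call with a gripper value outside its range is refused whole. The fingers move at their own pace and stop on an object; FORCE is the grip in N (left out, the last holds). Time passes only in rows, so rows that repeat a pose let the fingers close. It gives the time, the measured TCP pose, the force, the opening and the grip force at its end, in the units of the state.
- manip.get_state(): the state, without advancing time (a new reading comes with each control period).
- manip.get_image(name): name is "scene" or "top" or "wrist"; returns a dict with "pixels" (420x560x3 uint8, blue, green, red), "depth" (420x560 float32, m along the optical axis (not along the pixel's ray), 0 where there is no reading), "fx", "fy", "cx", "cy" (pixels), "D" ([k1, k2, p1, p2, k3] as OpenCV has them; the pictures are not rectified), "pose" (4x4, takes a point from camera to world coordinates). Camera axes: x right, y down, z forward; pixel columns grow to the right and rows downward; lengths in m; the calibration is good to about 2 mm. A picture is of the moment at which its call begins.
- manip.sign_off(): hands the job in; it is judged then, once.
The state is a dict: "clock": time; "qpos": joint angles; "qd": joint speeds; "effort": joint torques, N m; "position": TCP position; "ee_rot": TCP orientation; "contact_force": force on the tool from outside, world axes, zero at the start; "moment": the same for the moment, N m; "width": finger opening in m; "gripper_force": force on a finger pad.
Only numpy, scipy, OpenCV 4.12 (cv2) and the standard library are available. Lean on these libraries where they do the work, as an engineer would, in place of code of your own. Each camera call takes 0.05 s, during which the arm holds its last target. There are 200 camera calls.

### The job

The little clock is to be filmed in the round: turn the photography turntable's outer drive ring by its orange knob so that the white platter turns anticlockwise (seen from above) at about 0.63 rad/s, one turn in ten seconds, and keep the platter within 0.1 rad/s of that for seven seconds. Then let it come to a stop with the platter's red mark in line with the yellow pointer, and let go of the knob. The platter must never run backwards or race (over 1 rad/s); keep your fingers off the platter, the clock and the blue drag weight, keep the clock standing in the middle, and leave the other things on the table alone.

Things in the scene. Friction and masses are not known exactly. Their poses are not given: they have to be found in the camera images.
- turntable: Fixed grey round foot of the turntable, 344 mm diameter, 12 mm high; origin at the centre of its underside, on the vertical axis about which platter and ring turn. Its +x axis points from the axis to the yellow pointer.
- pointer (a point): Tip of the fixed yellow pointer: 165 mm from the axis, 39 mm above the table. The pointer stands outside the ring, reaches out to 201 mm from the axis and is 42 mm high.
- platter (a joint): Angle of the heavy platter relative to the foot, rad, growing anticlockwise from above; it counts on over several turns and starts between -3 and 3. At 0 and every multiple of 2 pi the red mark is in line with the pointer. The platter is a white disc, 190 mm diameter, top 50 mm above the table, fixed on a steel flywheel (320 mm, top at 34 mm). Inertia 0.087 kg m2 (hidden: 25 % less to 35 % more).
- ring: Dark steel drive ring round the platter, 200 mm inner and 274 mm outer diameter, top 48 mm above the table, 0.5 kg, no end stop; origin on the turntable axis at table height, +x towards the knob. A fluid coupling drives the platter with 0.050 N m per rad/s by which the ring is faster, and brakes it so when the ring is slower. A ring let go soon moves along with the platter.
- mark (a point): Outer end of the platter's red mark: 158 mm from the axis, 35 mm above the table. The mark is one radial line in two stripes 14 mm wide: 48 mm long on the white platter (45 to 93 mm from the axis) and 18 mm long on the flywheel's rim, outside the ring, next to the pointer. Time constant about 1.7 s. With the ring held the platter coasts 0.15 to 0.6 rad from 0.63 rad/s.
- drag: Blue drag weight, 22 by 36 mm, 22 mm high, top 56 mm above the table, before a fixed blue post (56 mm high, to 191 mm from the axis) facing the pointer across the disc; origin under its centre, 152 mm from the axis. It rubs on the flywheel: with the bearing, dry friction of 0.034 N m (hidden: 0.019 to 0.049): the ring must run 0.7 rad/s (0.4 to 1.0) faster than the platter to keep its speed.
- knob_mid (a point): Grip height of the orange knob, on its own axis, 88 mm above the table. The knob is an upright cylinder of 30 mm diameter from 54 to 110 mm above the table, standing on the ring 120 mm from the turntable axis, at any angle at the start. It spins freely about its own axis, so a gripper can hold it from above and carry it round without turning.
- clock: Small loose brass and wood travel clock standing in the middle of the platter, 48 mm by 54 mm, 70 mm high, its top 120 mm above the table, about 0.5 kg; origin at the centre of its underside.
- lens: Black camera lens standing on the table, 72 mm diameter, 69 mm high, loose, not to be disturbed; origin at the centre of its underside.
- carton: Grey archive carton, 94 by 134 mm, 65 mm high, loose, not to be disturbed; origin at the centre of its underside.
- scale_bar: White photographic scale bar with black squares, 40 by 180 mm, 10 mm high, lying on the table, loose, not to be disturbed; origin at the centre of its underside.
Not all that is in view belongs to the job. There is more than one size of the clock; the one meant has the size given above.

How it is judged:
By the outcome, as a careful person would: the job done as asked, in the order asked, and still so for the second after the job is handed in, with the robot touching nothing.
It also fails if it takes over 72 s, if anything falls off the work surface, if the arm or the gripper's body presses on something with over 40 N, if the wrist force passes 120 N, or if a joint passes its speed limit or range.

## Working session

There is one attempt and no reset: what is moved stays moved. The work goes in short steps, Python scripts to look and compute and a shell command to move; the robot and the scene stay as the last step left them, time stands still between calls to the robot, and variables do not carry over. Pictures are saved under pics/ and viewed, at most 10 in all, crops included, and the job is handed in when it is done.

```bash
ls; mkdir -p pics
python3 - <<'E'
from rig import manip
import cv2
s=manip.get_state(); print(s['clock'],s['position'],s['ee_rot'],s['width'],manip.grip_point_offset)
for n in('scene','top'):
    i=manip.get_image(n); cv2.imwrite(f'pics/{n}0.png',i['pixels'])
    print(n,i['fx'],i['fy'],i['cx'],i['cy'],i['D'],i['pose'])
E
```

```text
pics
0.0 [ 0.2023171  -0.53768067  0.23043469] [-9.06726526e-04  9.83858220e-01  1.78947410e-01 -7.73107104e-05] 0.0855005356453868 0.0187
scene 544.2540627012899 544.2540627012899 276.83517704684584 210.08889323692438 [-0.05460047  0.          0.          0.          0.        ] [[-0.11243013  0.77283232 -0.62457159  1.51087251]
 [ 0.99365812  0.08634535 -0.07202798  0.07527528]
 [-0.0017367  -0.62870875 -0.77763892  1.13519681]
 [ 0.          0.          0.          1.        ]]
top 519.6015160462923 519.6015160462923 277.6773965256925 213.81319343934754 [-0.12955779  0.          0.          0.          0.        ] [[ 0.0388762  -0.97713321  0.20904385  0.29005885]
 [-0.99923387 -0.03895922  0.00372205 -0.0168756 ]
 [ 0.00450725 -0.20902839 -0.97789919  1.72161917]
 [ 0.          0.          0.          1.        ]]
```

View pics/scene0.png

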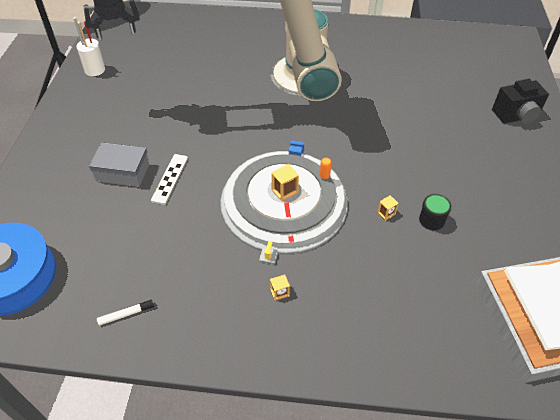

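View pics/top0.png

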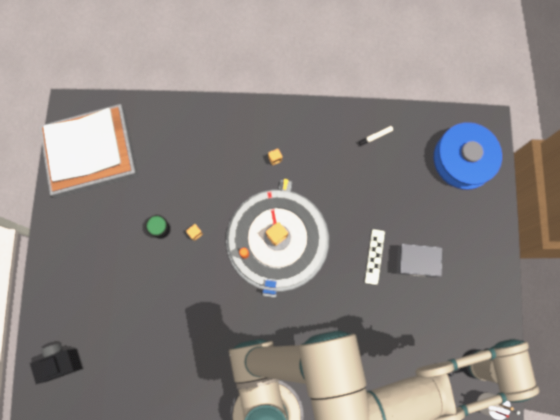

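The scene picture shows the turntable at about (285,197), the knob at (326,168), the pointer at (268,250) and the rim mark at (291,239). In the top view these are at (278,240), (244,253), (286,185) and (270,196). I'll enlarge both.

Run:
```python
import cv2,numpy as np
a=cv2.imread('pics/scene0.png')[135:275,210:360]; b=cv2.imread('pics/top0.png')[170:310,210:345]
a=cv2.resize(a,None,fx=4,fy=4,interpolation=cv2.INTER_CUBIC);b=cv2.resize(b,None,fx=4,fy=4,interpolation=cv2.INTER_CUBIC)
cv2.imwrite('pics/a.png',a);cv2.imwrite('pics/b.png',b)
```

```text
(no output)
```

View pics/a.png

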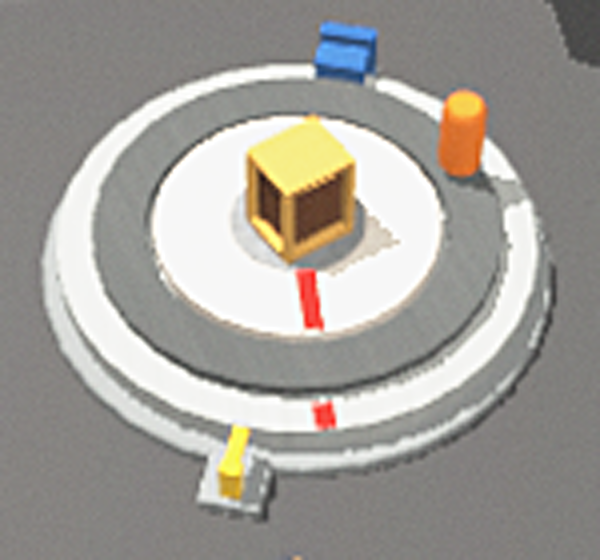

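View pics/b.png

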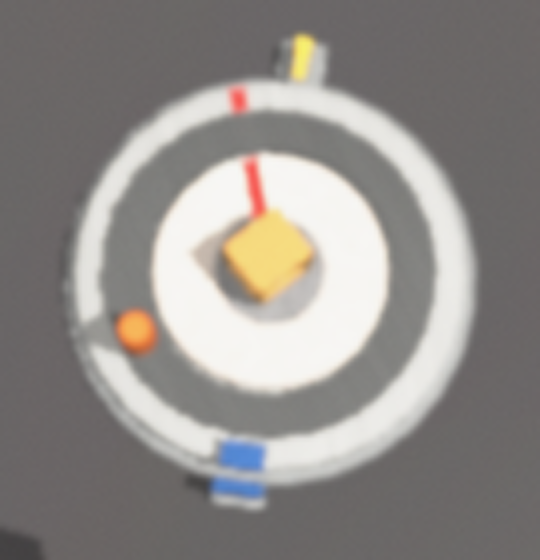

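Crop a (scene): knob top centre at (463,104), platter centre about (295,225), rim mark's outer end (325,428), pointer tip (239,428). Crop b (top): the same points at (137,328), (271,272), (237,90) and (299,82). The clock stands centred at (267,255). I'll triangulate these and fit the platter.

```bash
cat > h.py <<'E'
import cv2,numpy as np
from rig import manip
def rays(im,px):
    K=np.array([[im['fx'],0,im['cx']],[0,im['fy'],im['cy']],[0,0,1]])
    u=cv2.undistortPoints(np.array(px,float).reshape(-1,1,2),K,np.array(im['D'])).reshape(-1,2)
    P=np.array(im['pose']); return P[:3,3],np.c_[u,np.ones(len(u))]@P[:3,:3].T
def onz(im,px,z):
    o,d=rays(im,px); return o+d*((z-o[2])/d[:,2])[:,None]
def tri(i1,p1,i2,p2):
    out=[]
    o1,D1=rays(i1,p1);o2,D2=rays(i2,p2)
    for a,b in zip(D1,D2):
        t=np.linalg.lstsq(np.c_[a,-b],o2-o1,rcond=None)[0]; A=o1+a*t[0];B=o2+b*t[1]
        out.append(np.r_[(A+B)/2,np.linalg.norm(A-B)])
    return np.array(out)
def circ(p):
    A=np.c_[2*p[:,:2],np.ones(len(p))]; s=np.linalg.lstsq(A,(p[:,:2]**2).sum(1),rcond=None)[0]
    return s[:2],np.sqrt(s[2]+s[:2]@s[:2])
E
python3 - <<'E'
from h import *
np.set_printoptions(precision=4,suppress=True)
S=manip.get_image('scene');T=manip.get_image('top')
a=np.array([[463,104],[325,428],[239,428],[295.5,225.5],[463,160]])/4+[210,135]-.375
b=np.array([[137,328],[237,90],[299,82],[271,272],[140,330]])/4+[210,170]-.375
print(tri(S,a,T,b))
# platter rim from reading points (avoid code-fail): edge by white mask
for n,I,c0,R in(('S',S,a[3],60),('T',T,b[3],45)):
    g=cv2.cvtColor(I['pixels'],cv2.COLOR_BGR2GRAY).astype(float); pts=[]
    for th in np.arange(0,2*np.pi,.05):
        r=np.arange(18,R,.25); x=c0[0]+r*np.cos(th);y=c0[1]+r*np.sin(th)
        v=cv2.remap(g.astype(np.float32),x.astype(np.float32)[None],y.astype(np.float32)[None],1)[0]
        w=np.where((v[:-1]>165)&(v[1:]<=165)&(r[1:]>20))[0]
        if len(w): pts.append((x[w[0]],y[w[0]]))
    W=onz(I,pts,.05)
    for k in range(6):
        c,r=circ(W); e=abs(np.hypot(*(W[:,:2]-c).T)-r); W=W[e<max(.002,2*np.median(e))]
    print(n,c,r,len(W))
    m=(cv2.inRange(cv2.cvtColor(I['pixels'],cv2.COLOR_BGR2HSV),(5,180,120),(17,255,255)))
    k,l,st,ce=cv2.connectedComponentsWithStats(m)
    print([(ce[i].round(1),st[i]) for i in range(1,k) if st[i][4]>15 ])
E
```

```text
[[ 0.5094  0.0889  0.1116  0.0022]
 [ 0.7237  0.0206  0.0354  0.0025]
 [ 0.7319 -0.0315  0.0387  0.0037]
 [ 0.5689 -0.014   0.0455  0.0028]
 [ 0.5144  0.091   0.0633  0.0006]]
S [ 0.5707 -0.0142] 0.09750508509764087 116
[(array([325., 170.]), array([320, 161,  11,  18, 146], dtype=int32))]
T [ 0.569  -0.0117] 0.09806617777272207 119
[]
```

```bash
python3 -m pendant '[{"jaw":1,"tx":31,"ty":62.8,"tz":-1},{"jaw":1,"tx":31,"ty":62.8,"tz":-1},{"jaw":1,"tx":31,"ty":62.8,"tz":-1},{"jaw":1,"tx":31,"ty":62.8,"tz":-1},{"jaw":1,"tx":31,"ty":62.8,"tz":-1},{"jaw":1,"tx":31,"ty":62.8,"tz":-1},{"jaw":1,"tx":31,"ty":62.8,"tz":-1},{"jaw":1,"tx":31,"ty":62.8,"tz":-1},{"jaw":1,"tx":31,"ty":62.8,"tz":-1},{"jaw":1,"tx":31,"ty":62.8,"tz":-1}]' 25
python3 - <<'E'
from rig import manip
s=manip.get_state();print(s['position'],s['qpos'])
E
```

```text
[ 0.20238551 -0.53787721  0.23074519] [-1.33198841e+00  2.76386139e-01  1.50566546e+00  2.81250355e-05
  1.36069438e+00 -1.21039853e-01]invalid input at $[0]: expected keys jaw, tx, ty, tz, ax, ay, az
```

```bash
python3 -m pendant '[{"jaw":1,"tx":31,"ty":62.8,"tz":-1,"ax":0,"ay":0,"az":0},{"jaw":1,"tx":31,"ty":62.8,"tz":-1,"ax":0,"ay":0,"az":0},{"jaw":1,"tx":31,"ty":62.8,"tz":-1,"ax":0,"ay":0,"az":0},{"jaw":1,"tx":31,"ty":62.8,"tz":-1,"ax":0,"ay":0,"az":0},{"jaw":1,"tx":31,"ty":62.8,"tz":-1,"ax":0,"ay":0,"az":0},{"jaw":1,"tx":31,"ty":62.8,"tz":-1,"ax":0,"ay":0,"az":0},{"jaw":1,"tx":31,"ty":62.8,"tz":-1,"ax":0,"ay":0,"az":0},{"jaw":1,"tx":31,"ty":62.8,"tz":-1,"ax":0,"ay":0,"az":0},{"jaw":1,"tx":31,"ty":62.8,"tz":-1,"ax":0,"ay":0,"az":0},{"jaw":1,"tx":31,"ty":62.8,"tz":-1,"ax":0,"ay":0,"az":0}]' 25
python3 - <<'E'
from rig import manip
s=manip.get_state();print(s['position'],s['qpos'],s['clock'])
E
```

```text
clock: 1.45
position: [0.4797, 0.0241, 0.2225]
ee_rot: [0.0, 0.984, 0.179, 0.0]
contact_force: [-0.2, -0.9, -0.0]
width: 0.0855
gripper_force: 0.0
[0.47973076 0.02413477 0.22251558] [-9.43381474e-02  1.37959916e-01  1.71046776e+00 -5.21418319e-04
  1.29232688e+00  1.11644106e+00] 1.45
```

```bash
python3 -m pendant '[{"jaw":1,"tx":3.3,"ty":6.6,"tz":-3,"ax":0,"ay":0,"az":0},{"jaw":1,"tx":3.3,"ty":6.6,"tz":-3,"ax":0,"ay":0,"az":0},{"jaw":1,"tx":3.3,"ty":6.6,"tz":-3,"ax":0,"ay":0,"az":0}]' 25
python3 - <<'E'
from h import *
i=manip.get_image('wrist'); cv2.imwrite('pics/w.png',i['pixels'])
s=manip.get_state();print(s['position'],i['pose'])
g=cv2.cvtColor(i['pixels'],cv2.COLOR_BGR2HSV); m=cv2.inRange(g,(4,170,120),(17,255,255))
k,l,st,ce=cv2.connectedComponentsWithStats(m)
for j in range(1,k):
    if st[j][4]>100: print(ce[j],st[j],np.median(i['depth'][l==j]),onz(i,[ce[j]],.11))
E
```

```text
clock: 1.82
position: [0.5116, 0.0886, 0.1916]
ee_rot: [0.0, 0.984, 0.18, -0.001]
contact_force: [-0.7, 0.4, -0.5]
width: 0.0854
gripper_force: 0.0
[0.51159169 0.08755962 0.19219988] [[ 3.53702421e-01 -8.91220676e-01 -2.83937147e-01  5.84250881e-01]
 [-9.35357965e-01 -3.37100656e-01 -1.07091666e-01  1.15261866e-01]
 [-2.73091903e-04  3.03461454e-01 -9.52843676e-01  3.34019939e-01]
 [ 0.00000000e+00  0.00000000e+00  0.00000000e+00  1.00000000e+00]]
[273.50137174 214.01440329] [ 255  189   37   50 1458] 0.23900223 [[0.51524803 0.09281707 0.11      ]]
```

View pics/w.png

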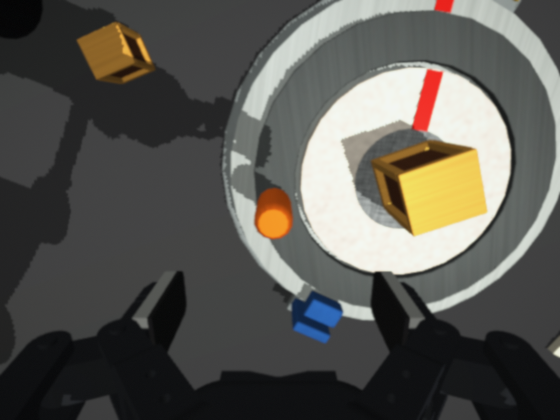

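The wrist view shows the knob's top face centred at about (273,221). The platter's rim passes through (301,185), (513,155), (425,63) and (390,275), and the clock is clear of the knob. Now a third measurement from this view.

```bash
cat >> h.py <<'E'
def platter(I,c0,R,rmin=20):
    g=cv2.cvtColor(I['pixels'],cv2.COLOR_BGR2GRAY).astype(np.float32); pts=[]
    for th in np.arange(0,2*np.pi,.05):
        r=np.arange(R,rmin,-.25); x=c0[0]+r*np.cos(th);y=c0[1]+r*np.sin(th)
        v=cv2.remap(g,x.astype(np.float32)[None],y.astype(np.float32)[None],1)[0]
        w=np.where((v[:-1]<165)&(v[1:]>=165))[0]
        if len(w): pts.append((x[w[0]],y[w[0]]))
    W=onz(I,pts,.05)
    for k in range(8):
        c,r=circ(W); e=abs(np.hypot(*(W[:,:2]-c).T)-r); W=W[e<max(.0015,2*np.median(e))]
    return c,r,len(W)
E
python3 - <<'E'
from h import *
np.set_printoptions(precision=4,suppress=True)
I=manip.get_image('wrist')
print(platter(I,(407,167),125,70))
print(circ(onz(I,[(301,185),(513,155),(425,63),(390,275)],.05)))
print(onz(I,[(273,221)],.11))
S=manip.get_image('scene');T=manip.get_image('top')
print(tri(I,[(273,221)],S,[(325.4,160.6)]),tri(I,[(273,221)],T,[(243.9,251.6)]))
E
```

```text
(array([ 0.5685, -0.0126]), np.float64(0.09439399560871252), 101)
(array([ 0.5696, -0.0152]), np.float64(0.09595758130391456))
[[0.5099 0.0902 0.11  ]]
[[0.5102 0.0891 0.1119 0.0026]] [[0.5097 0.0901 0.1095 0.0001]]
```

```bash
python3 -m pendant '[{"jaw":1,"tx":-0.15,"ty":0.15,"tz":-6,"ax":0,"ay":0,"az":0},{"jaw":1,"tx":-0.15,"ty":0.15,"tz":-9,"ax":0,"ay":0,"az":0},{"jaw":1,"tx":-0.15,"ty":0.15,"tz":-12.3,"ax":0,"ay":0,"az":0},{"jaw":-1,"tx":-0.15,"ty":0.15,"tz":-12.3,"ax":0,"ay":0,"az":0},{"jaw":-1,"tx":-0.15,"ty":0.15,"tz":-12.3,"ax":0,"ay":0,"az":0},{"jaw":-1,"tx":-0.15,"ty":0.15,"tz":-12.3,"ax":0,"ay":0,"az":0},{"jaw":-1,"tx":-0.15,"ty":0.15,"tz":-12.3,"ax":0,"ay":0,"az":0},{"jaw":-1,"tx":-0.15,"ty":0.15,"tz":-12.3,"ax":0,"ay":0,"az":0}]' 25
```

```text
clock: 3.02
position: [0.5103, 0.0916, 0.0715]
ee_rot: [-0.002, 0.984, 0.178, 0.001]
contact_force: [-3.4, 6.3, 7.2]
width: 0.0294
gripper_force: 25.0
```

```bash
cat > step.py <<'E'
# step.py OPT|- v0 v1 [v0 v1 ...] [top]: commit option, look, plan next options (ramps of ring speed, 10 rows)
import sys,json,os
from h import *
C=dict(scene=np.array([.5707,-.0142]),top=np.array([.569,-.0117])); R=12.0
def marks(I,n):
    h=cv2.cvtColor(I['pixels'],cv2.COLOR_BGR2HSV)
    m=(cv2.inRange(h,(0,170,90),(4,255,255))|cv2.inRange(h,(172,170,90),(180,255,255)))
    v,u=np.nonzero(m); out=[]
    if len(u)==0: return out
    for z,a,b in((.0505,.04,.099),(.0345,.135,.165)):
        p=onz(I,np.c_[u,v],z)[:,:2]-C[n]; r=np.hypot(*p.T); p=p[(r>a)&(r<b)]
        out.append((len(p),float(np.arctan2(*p.mean(0)[::-1])) if len(p) else None))
    return out
if __name__=='__main__':
    st=json.load(open('st.json')) if os.path.exists('st.json') else dict(phi=2.090,x=0.,y=0.,log=[],opts={})
    a=sys.argv[1:]; top='top' in a; a=[x for x in a if x!='top']
    if a[0]!='-': st['phi'],st['x'],st['y']=st['opts'][a[0]]
    s=manip.get_state(); t=s['clock']
    n='top' if top else 'scene'; mk=marks(manip.get_image(n),n)
    p=s['position'][:2]-np.array([.5693,-.0132]); f=s['contact_force']
    w=np.arctan2(p[1],p[0]); e=np.array(p)/np.hypot(*p)
    print('t%.2f tcp r%.4f phi%.3f (cmd %.3f) Frad%.1f Ftan%.1f Fz%.1f grip%.1f'%(t,np.hypot(*p),w,np.angle(np.exp(1j*st['phi'])),f[:2]@e,f[1]*e[0]-f[0]*e[1],f[2],s['gripper_force']))
    print(n,'marks',[(k,x and round(x,4)) for k,x in mk])
    good=[(k,x) for k,x in mk if k>3]
    if good:
        th=np.angle(sum(k*np.exp(1j*x) for k,x in good))-ZERO[n] if (ZERO:=dict(scene=-.115,top=-.115)) else 0
        L=st['log']
        if L: th=L[-1][1]+np.angle(np.exp(1j*(th-L[-1][1])))
        if L and t-L[-1][0]>.2: print('platter %.3f  (mod2pi %.3f) mean speed %.3f'%(th,np.angle(np.exp(1j*th)),(th-L[-1][1])/(t-L[-1][0])))
        else: print('platter %.3f'%th)
        L.append([t,float(th),n])
    v=list(map(float,a[1:])); st['opts']={}
    for o,(v0,v1) in zip('ABCD',zip(v[::2],v[1::2])):
        ph=st['phi']+np.cumsum(np.linspace(v0,v1,10))/8
        X=np.round(R*(np.cos(ph)-np.cos(2.090)),2);Y=np.round(R*(np.sin(ph)-np.sin(2.090)),2)
        st['opts'][o]=[ph[-1],X[-1],Y[-1]]
        print(o,v0,v1,' '.join('%.2f,%.2f'%(x-st['x'],y-st['y']) for x,y in zip(X,Y)))
    json.dump(st,open('st.json','w'))
E
python3 step.py - .1 .7 top; python3 step.py - .1 .7
python3 - <<'E'
from step import *
S=manip.get_image('scene');T=manip.get_image('top')
for n,I in(('scene',S),('top',T)):
    h=cv2.cvtColor(I['pixels'],cv2.COLOR_BGR2HSV);m=cv2.inRange(h,(22,150,100),(34,255,255))
    v,u=np.nonzero(m);p=onz(I,np.c_[u,v],.0405)[:,:2]-C[n];r=np.hypot(*p.T);p=p[(r>.155)&(r<.21)];print(n,len(p),np.arctan2(p[:,1],p[:,0]).mean(),np.hypot(*p.T).min(),np.hypot(*p.T).max())
    m=cv2.inRange(h,(100,150,80),(125,255,255))
    v,u=np.nonzero(m);p=onz(I,np.c_[u,v],.056)[:,:2]-C[n];r=np.hypot(*p.T);p=p[(r>.13)&(r<.2)];q=-p.mean(0);print('drag',len(p),np.arctan2(q[1],q[0]))
E
```

```text
t3.02 tcp r0.1202 phi2.084 (cmd 2.090) Frad7.2 Ftan-0.1 Fz7.2 grip25.0
top marks []
A 0.1 0.7 -0.13,-0.08 -0.34,-0.20 -0.64,-0.39 -1.01,-0.65 -1.45,-0.98 -1.95,-1.39 -2.50,-1.90 -3.08,-2.52 -3.68,-3.26 -4.27,-4.13
t3.08 tcp r0.1202 phi2.084 (cmd 2.090) Frad5.9 Ftan-0.2 Fz6.6 grip25.0
scene marks [(56, 0.228), (20, 0.2237)]
platter 0.342
A 0.1 0.7 -0.13,-0.08 -0.34,-0.20 -0.64,-0.39 -1.01,-0.65 -1.45,-0.98 -1.95,-1.39 -2.50,-1.90 -3.08,-2.52 -3.68,-3.26 -4.27,-4.13
scene 61 0.06739801133415003 0.1639398702658117 0.2099772297629571
drag 137 -0.10625360508630595Traceback (most recent call last):
  File "<stdin>", line 5, in <module>
  File "h.py", line 8, in onz
    o,d=rays(im,px); return o+d*((z-o[2])/d[:,2])[:,None]
        ~~~~^^^^^^^
  File "h.py", line 5, in rays
    u=cv2.undistortPoints(np.array(px,float).reshape(-1,1,2),K,np.array(im['D'])).reshape(-1,2)
      ~~~~~~~~~~~~~~~~~~~^^^^^^^^^^^^^^^^^^^^^^^^^^^^^^^^^^^^^^^^^^^^^^^^^^^^^^^^
cv2.error: OpenCV(4.12.0) /io/opencv/modules/calib3d/src/undistort.dispatch.cpp:347: error: (-215:Assertion failed) CV_IS_MAT(_src) && CV_IS_MAT(_dst) && (_src->rows == 1 || _src->cols == 1) && (_dst->rows == 1 || _dst->cols == 1) && _src->cols + _src->rows - 1 == _dst->rows + _dst->cols - 1 && (CV_MAT_TYPE(_src->type) == CV_32FC2 || CV_MAT_TYPE(_src->type) == CV_64FC2) && (CV_MAT_TYPE(_dst->type) == CV_32FC2 || CV_MAT_TYPE(_dst->type) == CV_64FC2) in function 'cvUndistortPointsInternal'
```

```bash
python3 -m pendant '[{"jaw":-1,"tx":-0.13,"ty":-0.08,"tz":0,"ax":0,"ay":0,"az":0},{"jaw":-1,"tx":-0.34,"ty":-0.20,"tz":0,"ax":0,"ay":0,"az":0},{"jaw":-1,"tx":-0.64,"ty":-0.39,"tz":0,"ax":0,"ay":0,"az":0},{"jaw":-1,"tx":-1.01,"ty":-0.65,"tz":0,"ax":0,"ay":0,"az":0},{"jaw":-1,"tx":-1.45,"ty":-0.98,"tz":0,"ax":0,"ay":0,"az":0},{"jaw":-1,"tx":-1.95,"ty":-1.39,"tz":0,"ax":0,"ay":0,"az":0},{"jaw":-1,"tx":-2.50,"ty":-1.90,"tz":0,"ax":0,"ay":0,"az":0},{"jaw":-1,"tx":-3.08,"ty":-2.52,"tz":0,"ax":0,"ay":0,"az":0},{"jaw":-1,"tx":-3.68,"ty":-3.26,"tz":0,"ax":0,"ay":0,"az":0},{"jaw":-1,"tx":-4.27,"ty":-4.13,"tz":0,"ax":0,"ay":0,"az":0}]' 25 && python3 step.py A .7 .7 .8 1.3
```

```text
clock: 4.47
position: [0.4684, 0.0487, 0.0715]
ee_rot: [-0.0, 0.984, 0.179, 0.001]
contact_force: [-1.7, 1.8, 6.5]
width: 0.0293
gripper_force: 24.9
t4.47 tcp r0.1183 phi2.591 (cmd 2.590) Frad2.4 Ftan-0.6 Fz6.5 grip24.9
scene marks [(55, 0.2331), (19, 0.2292)]
platter 0.347  (mod2pi 0.347) mean speed 0.004
A 0.7 0.7 -0.51,-0.92 -0.93,-1.88 -1.28,-2.87 -1.53,-3.89 -1.70,-4.92 -1.77,-5.97 -1.75,-7.02 -1.64,-8.06 -1.44,-9.09 -1.15,-10.10
B 0.8 1.3 -0.57,-1.05 -1.07,-2.23 -1.46,-3.54 -1.70,-4.97 -1.77,-6.50 -1.64,-8.11 -1.26,-9.77 -0.62,-11.43 0.31,-13.05 1.53,-14.56
```

```bash
python3 -m pendant '[{"jaw":-1,"tx":-0.57,"ty":-1.05,"tz":0,"ax":0,"ay":0,"az":0},{"jaw":-1,"tx":-1.07,"ty":-2.23,"tz":0,"ax":0,"ay":0,"az":0},{"jaw":-1,"tx":-1.46,"ty":-3.54,"tz":0,"ax":0,"ay":0,"az":0},{"jaw":-1,"tx":-1.70,"ty":-4.97,"tz":0,"ax":0,"ay":0,"az":0},{"jaw":-1,"tx":-1.77,"ty":-6.50,"tz":0,"ax":0,"ay":0,"az":0},{"jaw":-1,"tx":-1.64,"ty":-8.11,"tz":0,"ax":0,"ay":0,"az":0},{"jaw":-1,"tx":-1.26,"ty":-9.77,"tz":0,"ax":0,"ay":0,"az":0},{"jaw":-1,"tx":-0.62,"ty":-11.43,"tz":0,"ax":0,"ay":0,"az":0},{"jaw":-1,"tx":0.31,"ty":-13.05,"tz":0,"ax":0,"ay":0,"az":0},{"jaw":-1,"tx":1.53,"ty":-14.56,"tz":0,"ax":0,"ay":0,"az":0}]' 25 && python3 step.py B 1.35 1.35 1.5 1.5
```

```text
clock: 5.78
position: [0.4885, -0.0968, 0.0716]
ee_rot: [-0.0, 0.984, 0.177, 0.006]
contact_force: [9.9, 10.7, 4.4]
width: 0.0292
gripper_force: 25.1
t5.78 tcp r0.1163 phi-2.339 (cmd -2.381) Frad-14.6 Ftan-0.3 Fz4.4 grip25.1
scene marks [(54, 0.4252), (20, 0.4088)]
platter 0.536  (mod2pi 0.536) mean speed 0.145
A 1.35 1.35 1.52,-1.35 3.23,-2.41 5.11,-3.18 7.08,-3.62 9.10,-3.72 11.11,-3.48 13.05,-2.91 14.87,-2.02 16.51,-0.84 17.92,0.60
B 1.5 1.5 1.70,-1.48 3.64,-2.61 5.76,-3.36 7.98,-3.71 10.22,-3.63 12.41,-3.14 14.47,-2.24 16.33,-0.98 17.92,0.60 19.19,2.46
```

```bash
python3 - <<'E'
s=open('step.py').read()
s=s.replace("X=np.round(R*(np.cos(ph)-np.cos(2.090)),2);Y=np.round(R*(np.sin(ph)-np.sin(2.090)),2)",
"X=np.round(PC[0]-51.05+R*np.cos(ph),2);Y=np.round(PC[1]-9.03+R*np.sin(ph),2)")
s=s.replace("R=12.0","R=12.0; PC=np.array([57.24,-1.11])")
s=s.replace("np.array([.5693,-.0132])","PC/100")
open('step.py','w').write(s)
import json
st=json.load(open('st.json')); o=st['opts']['A']; print(st['x'],st['y']); st['phi']=-2.345; json.dump(st,open('st.json','w'))
E
python3 step.py - 1.5 1.5 1.4 1.4
```

```text
-2.74 -18.69
t5.83 tcp r0.1198 phi-2.316 (cmd -2.345) Frad-9.4 Ftan2.8 Fz0.2 grip26.0
scene marks [(57, 0.4411), (20, 0.4277)]
platter 0.553
A 1.5 1.5 2.29,-1.44 4.27,-2.51 6.41,-3.18 8.64,-3.45 10.88,-3.29 13.05,-2.72 15.08,-1.75 16.89,-0.43 18.43,1.22 19.63,3.12
B 1.4 1.4 2.16,-1.36 3.99,-2.39 5.97,-3.08 8.04,-3.42 10.14,-3.39 12.20,-3.00 14.16,-2.25 15.96,-1.18 17.54,0.20 18.87,1.82
```

```bash
python3 -m pendant '[{"jaw":-1,"tx":2.29,"ty":-1.44,"tz":0,"ax":0,"ay":0,"az":0},{"jaw":-1,"tx":4.27,"ty":-2.51,"tz":0,"ax":0,"ay":0,"az":0},{"jaw":-1,"tx":6.41,"ty":-3.18,"tz":0,"ax":0,"ay":0,"az":0},{"jaw":-1,"tx":8.64,"ty":-3.45,"tz":0,"ax":0,"ay":0,"az":0},{"jaw":-1,"tx":10.88,"ty":-3.29,"tz":0,"ax":0,"ay":0,"az":0},{"jaw":-1,"tx":13.05,"ty":-2.72,"tz":0,"ax":0,"ay":0,"az":0},{"jaw":-1,"tx":15.08,"ty":-1.75,"tz":0,"ax":0,"ay":0,"az":0},{"jaw":-1,"tx":16.89,"ty":-0.43,"tz":0,"ax":0,"ay":0,"az":0},{"jaw":-1,"tx":18.43,"ty":1.22,"tz":0,"ax":0,"ay":0,"az":0},{"jaw":-1,"tx":19.63,"ty":3.12,"tz":0,"ax":0,"ay":0,"az":0}]' 25 && python3 step.py A 1.45 1.45 1.3 1.3 1.15 1.15; python3 -c "
import json;print(json.load(open('st.json'))['log'])"
```

```text
clock: 7.12
position: [0.6795, -0.0656, 0.0715]
ee_rot: [-0.0, 0.984, 0.179, -0.0]
contact_force: [-3.7, 0.9, 10.3]
width: 0.0293
gripper_force: 26.6
t7.12 tcp r0.1201 phi-0.471 (cmd -0.470) Frad-3.7 Ftan-0.9 Fz10.3 grip26.6
scene marks [(55, 1.0545), (22, 1.0324)]
platter 1.163  (mod2pi 1.163) mean speed 0.470
A 1.45 1.45 0.80,2.01 1.23,4.14 1.27,6.31 0.91,8.46 0.18,10.50 -0.92,12.38 -2.33,14.03 -4.02,15.40 -5.92,16.44 -7.98,17.12
B 1.3 1.3 0.74,1.80 1.17,3.70 1.30,5.64 1.11,7.58 0.60,9.46 -0.20,11.24 -1.28,12.86 -2.60,14.29 -4.14,15.48 -5.85,16.41
C 1.15 1.15 0.67,1.58 1.10,3.25 1.29,4.97 1.23,6.69 0.93,8.38 0.39,10.02 -0.38,11.56 -1.37,12.98 -2.55,14.23 -3.89,15.31
[[3.075, 0.34188669786632286, 'scene'], [4.475, 0.34708533886958726, 'scene'], [5.775, 0.5357783606585234, 'scene'], [5.825, 0.5526224760556615, 'scene'], [7.125, 1.1632064466898537, 'scene']]
```

```bash
python3 -m pendant '[{"jaw":-1,"tx":0.80,"ty":2.01,"tz":0,"ax":0,"ay":0,"az":0},{"jaw":-1,"tx":1.23,"ty":4.14,"tz":0,"ax":0,"ay":0,"az":0},{"jaw":-1,"tx":1.27,"ty":6.31,"tz":0,"ax":0,"ay":0,"az":0},{"jaw":-1,"tx":0.91,"ty":8.46,"tz":0,"ax":0,"ay":0,"az":0},{"jaw":-1,"tx":0.18,"ty":10.50,"tz":0,"ax":0,"ay":0,"az":0},{"jaw":-1,"tx":-0.92,"ty":12.38,"tz":0,"ax":0,"ay":0,"az":0},{"jaw":-1,"tx":-2.33,"ty":14.03,"tz":0,"ax":0,"ay":0,"az":0},{"jaw":-1,"tx":-4.02,"ty":15.40,"tz":0,"ax":0,"ay":0,"az":0},{"jaw":-1,"tx":-5.92,"ty":16.44,"tz":0,"ax":0,"ay":0,"az":0},{"jaw":-1,"tx":-7.98,"ty":17.12,"tz":0,"ax":0,"ay":0,"az":0}]' 25 && python3 step.py A 1.5 1.5 1.4 1.4 1.3 1.3
```

```text
clock: 8.43
position: [0.601, 0.1058, 0.0715]
ee_rot: [-0.0, 0.984, 0.179, 0.002]
contact_force: [0.8, 0.6, 8.4]
width: 0.0294
gripper_force: 26.4
t8.43 tcp r0.1204 phi1.331 (cmd 1.342) Frad0.8 Ftan-0.6 Fz8.4 grip26.4
scene marks [(29, 1.9644), (0, None)]
platter 2.079  (mod2pi 2.079) mean speed 0.705
A 1.5 1.5 -2.23,0.30 -4.47,0.18 -6.66,-0.35 -8.70,-1.29 -10.53,-2.58 -12.10,-4.20 -13.33,-6.08 -14.19,-8.15 -14.65,-10.35 -14.69,-12.60
B 1.4 1.4 -2.08,0.29 -4.18,0.22 -6.23,-0.21 -8.17,-1.00 -9.95,-2.11 -11.51,-3.52 -12.80,-5.17 -13.78,-7.03 -14.42,-9.02 -14.71,-11.10
C 1.3 1.3 -1.93,0.28 -3.88,0.25 -5.80,-0.09 -7.63,-0.74 -9.34,-1.68 -10.87,-2.88 -12.19,-4.32 -13.26,-5.95 -14.05,-7.73 -14.54,-9.61
```

```bash
python3 -m pendant '[{"jaw":-1,"tx":-1.93,"ty":0.28,"tz":0,"ax":0,"ay":0,"az":0},{"jaw":-1,"tx":-3.88,"ty":0.25,"tz":0,"ax":0,"ay":0,"az":0},{"jaw":-1,"tx":-5.80,"ty":-0.09,"tz":0,"ax":0,"ay":0,"az":0},{"jaw":-1,"tx":-7.63,"ty":-0.74,"tz":0,"ax":0,"ay":0,"az":0},{"jaw":-1,"tx":-9.34,"ty":-1.68,"tz":0,"ax":0,"ay":0,"az":0},{"jaw":-1,"tx":-10.87,"ty":-2.88,"tz":0,"ax":0,"ay":0,"az":0},{"jaw":-1,"tx":-12.19,"ty":-4.32,"tz":0,"ax":0,"ay":0,"az":0},{"jaw":-1,"tx":-13.26,"ty":-5.95,"tz":0,"ax":0,"ay":0,"az":0},{"jaw":-1,"tx":-14.05,"ty":-7.73,"tz":0,"ax":0,"ay":0,"az":0},{"jaw":-1,"tx":-14.54,"ty":-9.61,"tz":0,"ax":0,"ay":0,"az":0}]' 25 && python3 step.py C 1.5 1.5 1.4 1.4 1.3 1.3 1.2 1.2
```

```text
clock: 9.72
position: [0.4542, 0.0084, 0.0714]
ee_rot: [0.0, 0.984, 0.179, 0.001]
contact_force: [-2.0, 0.5, 12.6]
width: 0.0292
gripper_force: 26.8
t9.72 tcp r0.1198 phi2.978 (cmd 2.967) Frad2.0 Ftan-0.2 Fz12.6 grip26.8
scene marks [(6, 2.8826), (6, 2.8921)]
platter 3.002  (mod2pi 3.002) mean speed 0.710
A 1.5 1.5 -0.18,-2.24 0.06,-4.47 0.71,-6.62 1.76,-8.62 3.15,-10.38 4.85,-11.85 6.79,-12.98 8.91,-13.72 11.13,-14.06 13.38,-13.98
B 1.4 1.4 -0.18,-2.09 0.01,-4.18 0.55,-6.21 1.44,-8.10 2.65,-9.82 4.14,-11.30 5.86,-12.49 7.76,-13.37 9.79,-13.91 11.88,-14.08
C 1.3 1.3 -0.18,-1.94 -0.04,-3.88 0.40,-5.78 1.15,-7.58 2.18,-9.23 3.47,-10.70 4.97,-11.93 6.66,-12.91 8.48,-13.60 10.38,-13.99
D 1.2 1.2 -0.18,-1.79 -0.09,-3.59 0.27,-5.35 0.89,-7.04 1.76,-8.62 2.85,-10.05 4.14,-11.30 5.60,-12.34 7.20,-13.16 8.91,-13.72
```

```bash
cat > fit.py <<'E'
import json,numpy as np,sys
from scipy.optimize import least_squares
L=json.load(open('st.json'))['log']
calls=json.load(open('calls.json'))   # [t_end, v0, v1]
T=np.arange(3.0,L[-1][0]+.001,.005); wr=np.zeros_like(T)
for te,a,b in calls:
    m=(T>=te-1.25)&(T<te); wr[m]=a+(b-a)*(T[m]-te+1.25)/1.25
def sim(p,T=T,wr=wr,th=0,w=0):
    I,F=p; o=[];ws=[]
    for r in wr:
        tq=.05*(r-w); 
        w=max(0,w+.005*(tq-F)/I) if (w>0 or tq>F) else 0
        th+=.005*w; o.append(th); ws.append(w)
    return np.array(o),np.array(ws)
if __name__=='__main__':
    t=np.array([l[0] for l in L]);y=np.array([l[1] for l in L])
    wt=np.array([.4 if abs(a-8.425)<.01 else 1 for a in t])
    f=lambda q:np.r_[wt*(np.interp(t,T,sim(q[:2]*[.087,.034])[0])+q[2]-y)/.01,(q[0]-1)/.3*.3,(q[1]-1)/.3*.3]
    s=least_squares(f,[1,.9,.34],diff_step=.02)
    o,w=sim(s.x[:2]*[.087,.034]); print('I %.4f F %.4f slip %.3f'%(*(s.x[:2]*[.087,.034]),s.x[1]*.034/.05))
    for a,b in zip(t,y): print('%.2f y%.3f fit%.3f w%.3f'%(a,b,np.interp(a,T,o)+s.x[2],np.interp(a-.02,T,w)))
E
echo '[[4.475,0.1,0.7],[5.775,0.8,1.3],[7.125,1.5,1.5],[8.425,1.45,1.45],[9.725,1.3,1.3]]'>calls.json; python3 fit.py
```

```text
I 0.0629 F 0.0297 slip 0.593
3.08 y0.342 fit0.350 w0.000
4.47 y0.347 fit0.351 w0.008
5.78 y0.536 fit0.529 w0.308
5.83 y0.553 fit0.544 w0.293
7.12 y1.163 fit1.167 w0.658
8.43 y2.079 fit2.077 w0.765
9.72 y3.002 fit3.003 w0.709
```

```bash
python3 -m pendant '[{"jaw":-1,"tx":-0.18,"ty":-1.79,"tz":0,"ax":0,"ay":0,"az":0},{"jaw":-1,"tx":-0.09,"ty":-3.59,"tz":0,"ax":0,"ay":0,"az":0},{"jaw":-1,"tx":0.27,"ty":-5.35,"tz":0,"ax":0,"ay":0,"az":0},{"jaw":-1,"tx":0.89,"ty":-7.04,"tz":0,"ax":0,"ay":0,"az":0},{"jaw":-1,"tx":1.76,"ty":-8.62,"tz":0,"ax":0,"ay":0,"az":0},{"jaw":-1,"tx":2.85,"ty":-10.05,"tz":0,"ax":0,"ay":0,"az":0},{"jaw":-1,"tx":4.14,"ty":-11.30,"tz":0,"ax":0,"ay":0,"az":0},{"jaw":-1,"tx":5.60,"ty":-12.34,"tz":0,"ax":0,"ay":0,"az":0},{"jaw":-1,"tx":7.20,"ty":-13.16,"tz":0,"ax":0,"ay":0,"az":0},{"jaw":-1,"tx":8.91,"ty":-13.72,"tz":0,"ax":0,"ay":0,"az":0}]' 25 && python3 step.py D 1.35 1.35 1.27 1.27 1.2 1.2
echo '[[4.475,0.1,0.7],[5.775,0.8,1.3],[7.125,1.5,1.5],[8.425,1.45,1.45],[9.725,1.3,1.3],[11.025,1.2,1.2]]'>calls.json; python3 fit.py
```

```text
clock: 11.02
position: [0.5454, -0.1278, 0.0715]
ee_rot: [-0.0, 0.984, 0.178, 0.002]
contact_force: [0.7, 5.5, 9.7]
width: 0.0291
gripper_force: 26.6
t11.03 tcp r0.1198 phi-1.798 (cmd -1.816) Frad-5.5 Ftan-0.6 Fz9.7 grip26.6
scene marks [(27, -2.4494), (0, None)]
platter 3.949  (mod2pi -2.334) mean speed 0.728
A 1.35 1.35 2.00,-0.33 4.02,-0.31 6.01,0.05 7.91,0.73 9.67,1.73 11.24,3.01 12.57,4.53 13.63,6.25 14.38,8.13 14.81,10.11
B 1.27 1.27 1.88,-0.32 3.78,-0.33 5.66,-0.04 7.47,0.54 9.17,1.40 10.71,2.52 12.05,3.87 13.17,5.41 14.02,7.11 14.60,8.93
C 1.2 1.2 1.77,-0.31 3.57,-0.34 5.35,-0.11 7.08,0.39 8.72,1.14 10.22,2.12 11.56,3.32 12.71,4.71 13.63,6.25 14.32,7.91
I 0.0821 F 0.0262 slip 0.524
3.08 y0.342 fit0.354 w0.000
4.47 y0.347 fit0.357 w0.017
5.78 y0.536 fit0.530 w0.293
5.83 y0.553 fit0.545 w0.284
7.12 y1.163 fit1.144 w0.633
8.43 y2.079 fit2.050 w0.773
9.72 y3.002 fit3.023 w0.757
11.03 y3.949 fit3.943 w0.696
```

```bash
sed -i "s/mk=marks(manip.get_image(n),n)/I=manip.get_image(n); cv2.imwrite('pics\/s%04d.png'%round(t*100),I['pixels']); mk=marks(I,n)/" step.py
python3 -m pendant '[{"jaw":-1,"tx":1.77,"ty":-0.31,"tz":0,"ax":0,"ay":0,"az":0},{"jaw":-1,"tx":3.57,"ty":-0.34,"tz":0,"ax":0,"ay":0,"az":0},{"jaw":-1,"tx":5.35,"ty":-0.11,"tz":0,"ax":0,"ay":0,"az":0},{"jaw":-1,"tx":7.08,"ty":0.39,"tz":0,"ax":0,"ay":0,"az":0},{"jaw":-1,"tx":8.72,"ty":1.14,"tz":0,"ax":0,"ay":0,"az":0},{"jaw":-1,"tx":10.22,"ty":2.12,"tz":0,"ax":0,"ay":0,"az":0},{"jaw":-1,"tx":11.56,"ty":3.32,"tz":0,"ax":0,"ay":0,"az":0},{"jaw":-1,"tx":12.71,"ty":4.71,"tz":0,"ax":0,"ay":0,"az":0},{"jaw":-1,"tx":13.63,"ty":6.25,"tz":0,"ax":0,"ay":0,"az":0},{"jaw":-1,"tx":14.32,"ty":7.91,"tz":0,"ax":0,"ay":0,"az":0}]' 25 && python3 step.py C 1.3 1.3 1.2 1.2 1.1 1.1
echo '[[4.475,0.1,0.7],[5.775,0.8,1.3],[7.125,1.5,1.5],[8.425,1.45,1.45],[9.725,1.3,1.3],[11.025,1.2,1.2],[12.325,1.2,1.2]]'>calls.json; python3 fit.py
```

```text
clock: 12.32
position: [0.6865, -0.0489, 0.0715]
ee_rot: [0.0, 0.984, 0.179, -0.0]
contact_force: [-2.8, 0.5, 9.3]
width: 0.0292
gripper_force: 26.6
t12.32 tcp r0.1202 phi-0.320 (cmd -0.316) Frad-2.8 Ftan-0.4 Fz9.3 grip26.6
scene marks [(0, None), (17, -1.5566)]
platter 4.842  (mod2pi -1.442) mean speed 0.687
A 1.3 1.3 0.45,1.90 0.59,3.84 0.41,5.78 -0.07,7.67 -0.86,9.45 -1.93,11.08 -3.24,12.52 -4.77,13.72 -6.47,14.67 -8.31,15.32
B 1.2 1.2 0.43,1.75 0.59,3.54 0.48,5.34 0.11,7.10 -0.52,8.78 -1.40,10.35 -2.50,11.77 -3.80,13.01 -5.28,14.04 -6.89,14.84
C 1.1 1.1 0.40,1.60 0.58,3.24 0.53,4.89 0.26,6.52 -0.23,8.09 -0.93,9.58 -1.83,10.96 -2.92,12.21 -4.16,13.29 -5.54,14.19
I 0.0867 F 0.0255 slip 0.510
3.08 y0.342 fit0.355 w0.000
4.47 y0.347 fit0.358 w0.018
5.78 y0.536 fit0.532 w0.290
5.83 y0.553 fit0.546 w0.282
7.12 y1.163 fit1.139 w0.627
8.43 y2.079 fit2.041 w0.772
9.72 y3.002 fit3.020 w0.764
11.03 y3.949 fit3.954 w0.709
12.32 y4.842 fit4.836 w0.682
```

```bash
python3 -m pendant '[{"jaw":-1,"tx":0.40,"ty":1.60,"tz":0,"ax":0,"ay":0,"az":0},{"jaw":-1,"tx":0.58,"ty":3.24,"tz":0,"ax":0,"ay":0,"az":0},{"jaw":-1,"tx":0.53,"ty":4.89,"tz":0,"ax":0,"ay":0,"az":0},{"jaw":-1,"tx":0.26,"ty":6.52,"tz":0,"ax":0,"ay":0,"az":0},{"jaw":-1,"tx":-0.23,"ty":8.09,"tz":0,"ax":0,"ay":0,"az":0},{"jaw":-1,"tx":-0.93,"ty":9.58,"tz":0,"ax":0,"ay":0,"az":0},{"jaw":-1,"tx":-1.83,"ty":10.96,"tz":0,"ax":0,"ay":0,"az":0},{"jaw":-1,"tx":-2.92,"ty":12.21,"tz":0,"ax":0,"ay":0,"az":0},{"jaw":-1,"tx":-4.16,"ty":13.29,"tz":0,"ax":0,"ay":0,"az":0},{"jaw":-1,"tx":-5.54,"ty":14.19,"tz":0,"ax":0,"ay":0,"az":0}]' 25 && python3 step.py C 1.25 1.25 1.18 1.18 1.1 1.1
echo '[[4.475,0.1,0.7],[5.775,0.8,1.3],[7.125,1.5,1.5],[8.425,1.45,1.45],[9.725,1.3,1.3],[11.025,1.2,1.2],[12.325,1.2,1.2],[13.625,1.1,1.1]]'>calls.json; python3 fit.py
```

```text
clock: 13.62
position: [0.6326, 0.0932, 0.0715]
ee_rot: [0.0, 0.984, 0.179, 0.002]
contact_force: [0.2, 0.7, 6.8]
width: 0.0292
gripper_force: 26.4
t13.62 tcp r0.1204 phi1.047 (cmd 1.059) Frad0.7 Ftan0.2 Fz6.8 grip26.4
scene marks [(50, -0.7235), (20, -0.7119)]
platter 5.678  (mod2pi -0.605) mean speed 0.643
A 1.25 1.25 -1.70,0.79 -3.50,1.30 -5.36,1.53 -7.23,1.46 -9.07,1.11 -10.83,0.47 -12.47,-0.44 -13.95,-1.59 -15.23,-2.95 -16.29,-4.50
B 1.18 1.18 -1.60,0.75 -3.29,1.26 -5.04,1.51 -6.81,1.50 -8.56,1.23 -10.25,0.71 -11.84,-0.05 -13.31,-1.04 -14.61,-2.24 -15.72,-3.61
C 1.1 1.1 -1.49,0.71 -3.06,1.21 -4.68,1.48 -6.33,1.53 -7.97,1.35 -9.57,0.96 -11.10,0.34 -12.53,-0.48 -13.84,-1.49 -14.99,-2.66
I 0.0884 F 0.0253 slip 0.505
3.08 y0.342 fit0.355 w0.000
4.47 y0.347 fit0.358 w0.019
5.78 y0.536 fit0.532 w0.289
5.83 y0.553 fit0.546 w0.281
7.12 y1.163 fit1.137 w0.624
8.43 y2.079 fit2.037 w0.771
9.72 y3.002 fit3.017 w0.766
11.03 y3.949 fit3.955 w0.713
12.32 y4.842 fit4.844 w0.687
13.62 y5.678 fit5.673 w0.624
```

Speed is now about 0.62 rad/s, so I'll use B, 1.18.

```bash
python3 -m pendant '[{"jaw":-1,"tx":-1.60,"ty":0.75,"tz":0,"ax":0,"ay":0,"az":0},{"jaw":-1,"tx":-3.29,"ty":1.26,"tz":0,"ax":0,"ay":0,"az":0},{"jaw":-1,"tx":-5.04,"ty":1.51,"tz":0,"ax":0,"ay":0,"az":0},{"jaw":-1,"tx":-6.81,"ty":1.50,"tz":0,"ax":0,"ay":0,"az":0},{"jaw":-1,"tx":-8.56,"ty":1.23,"tz":0,"ax":0,"ay":0,"az":0},{"jaw":-1,"tx":-10.25,"ty":0.71,"tz":0,"ax":0,"ay":0,"az":0},{"jaw":-1,"tx":-11.84,"ty":-0.05,"tz":0,"ax":0,"ay":0,"az":0},{"jaw":-1,"tx":-13.31,"ty":-1.04,"tz":0,"ax":0,"ay":0,"az":0},{"jaw":-1,"tx":-14.61,"ty":-2.24,"tz":0,"ax":0,"ay":0,"az":0},{"jaw":-1,"tx":-15.72,"ty":-3.61,"tz":0,"ax":0,"ay":0,"az":0}]' 25 && python3 step.py B 1.25 1.25 1.18 1.18 1.1 1.1
echo '[[4.475,0.1,0.7],[5.775,0.8,1.3],[7.125,1.5,1.5],[8.425,1.45,1.45],[9.725,1.3,1.3],[11.025,1.2,1.2],[12.325,1.2,1.2],[13.625,1.1,1.1],[14.925,1.18,1.18]]'>calls.json; python3 fit.py|sed -n '1p;$p'
```

```text
clock: 14.92
position: [0.4736, 0.0569, 0.0714]
ee_rot: [-0.0, 0.984, 0.179, 0.001]
contact_force: [-2.5, 0.9, 14.3]
width: 0.0295
gripper_force: 26.9
t14.93 tcp r0.1200 phi2.539 (cmd 2.534) Frad2.6 Ftan0.7 Fz14.3 grip26.9
scene marks [(54, 0.1274), (24, 0.1254)]
platter 6.525  (mod2pi 0.242) mean speed 0.652
A 1.25 1.25 -0.95,-1.62 -1.63,-3.36 -2.04,-5.19 -2.15,-7.06 -1.97,-8.93 -1.50,-10.74 -0.76,-12.46 0.24,-14.04 1.48,-15.45 2.92,-16.65
B 1.18 1.18 -0.90,-1.53 -1.57,-3.16 -1.99,-4.88 -2.15,-6.64 -2.05,-8.41 -1.69,-10.14 -1.08,-11.80 -0.24,-13.35 0.83,-14.76 2.09,-16.00
C 1.1 1.1 -0.85,-1.42 -1.49,-2.94 -1.92,-4.53 -2.13,-6.16 -2.11,-7.81 -1.87,-9.44 -1.40,-11.02 -0.72,-12.53 0.16,-13.92 1.22,-15.18
I 0.0918 F 0.0249 slip 0.497
14.93 y6.525 fit6.506 w0.642
```

```bash
python3 -m pendant '[{"jaw":-1,"tx":-0.85,"ty":-1.42,"tz":0,"ax":0,"ay":0,"az":0},{"jaw":-1,"tx":-1.49,"ty":-2.94,"tz":0,"ax":0,"ay":0,"az":0},{"jaw":-1,"tx":-1.92,"ty":-4.53,"tz":0,"ax":0,"ay":0,"az":0},{"jaw":-1,"tx":-2.13,"ty":-6.16,"tz":0,"ax":0,"ay":0,"az":0},{"jaw":-1,"tx":-2.11,"ty":-7.81,"tz":0,"ax":0,"ay":0,"az":0},{"jaw":-1,"tx":-1.87,"ty":-9.44,"tz":0,"ax":0,"ay":0,"az":0},{"jaw":-1,"tx":-1.40,"ty":-11.02,"tz":0,"ax":0,"ay":0,"az":0},{"jaw":-1,"tx":-0.72,"ty":-12.53,"tz":0,"ax":0,"ay":0,"az":0},{"jaw":-1,"tx":0.16,"ty":-13.92,"tz":0,"ax":0,"ay":0,"az":0},{"jaw":-1,"tx":1.22,"ty":-15.18,"tz":0,"ax":0,"ay":0,"az":0}]' 25 && python3 step.py C 1.2 1.2 1.14 1.14 1.08 1.08
echo '[[4.475,0.1,0.7],[5.775,0.8,1.3],[7.125,1.5,1.5],[8.425,1.45,1.45],[9.725,1.3,1.3],[11.025,1.2,1.2],[12.325,1.2,1.2],[13.625,1.1,1.1],[14.925,1.18,1.18],[16.225,1.1,1.1]]'>calls.json; python3 fit.py|sed -n '1p;$p'
```

```text
clock: 16.23
position: [0.4881, -0.0961, 0.0715]
ee_rot: [0.001, 0.984, 0.179, 0.002]
contact_force: [3.2, 2.6, 10.9]
width: 0.0293
gripper_force: 26.6
t16.23 tcp r0.1197 phi-2.352 (cmd -2.374) Frad-4.1 Ftan0.4 Fz10.9 grip26.6
scene marks [(55, 0.9659), (21, 0.9478)]
platter 7.359  (mod2pi 1.076) mean speed 0.642
A 1.2 1.2 1.34,-1.20 2.84,-2.18 4.48,-2.93 6.21,-3.42 7.99,-3.65 9.79,-3.61 11.56,-3.31 13.27,-2.74 14.87,-1.92 16.33,-0.87
B 1.14 1.14 1.27,-1.15 2.69,-2.10 4.23,-2.83 5.86,-3.35 7.54,-3.62 9.25,-3.65 10.95,-3.44 12.60,-3.00 14.17,-2.32 15.62,-1.42
C 1.08 1.08 1.20,-1.09 2.53,-2.00 3.98,-2.73 5.51,-3.26 7.10,-3.57 8.71,-3.67 10.33,-3.55 11.91,-3.21 13.43,-2.67 14.87,-1.92
I 0.0948 F 0.0245 slip 0.490
16.23 y7.359 fit7.332 w0.615
```

```bash
python3 -m pendant '[{"jaw":-1,"tx":1.27,"ty":-1.15,"tz":0,"ax":0,"ay":0,"az":0},{"jaw":-1,"tx":2.69,"ty":-2.10,"tz":0,"ax":0,"ay":0,"az":0},{"jaw":-1,"tx":4.23,"ty":-2.83,"tz":0,"ax":0,"ay":0,"az":0},{"jaw":-1,"tx":5.86,"ty":-3.35,"tz":0,"ax":0,"ay":0,"az":0},{"jaw":-1,"tx":7.54,"ty":-3.62,"tz":0,"ax":0,"ay":0,"az":0},{"jaw":-1,"tx":9.25,"ty":-3.65,"tz":0,"ax":0,"ay":0,"az":0},{"jaw":-1,"tx":10.95,"ty":-3.44,"tz":0,"ax":0,"ay":0,"az":0},{"jaw":-1,"tx":12.60,"ty":-3.00,"tz":0,"ax":0,"ay":0,"az":0},{"jaw":-1,"tx":14.17,"ty":-2.32,"tz":0,"ax":0,"ay":0,"az":0},{"jaw":-1,"tx":15.62,"ty":-1.42,"tz":0,"ax":0,"ay":0,"az":0}]' 25 && python3 step.py B 1.2 1.2 1.14 1.14 1.08 1.08
echo '[[4.475,0.1,0.7],[5.775,0.8,1.3],[7.125,1.5,1.5],[8.425,1.45,1.45],[9.725,1.3,1.3],[11.025,1.2,1.2],[12.325,1.2,1.2],[13.625,1.1,1.1],[14.925,1.18,1.18],[16.225,1.1,1.1],[17.525,1.14,1.14]]'>calls.json; python3 fit.py|sed -n '1p;$p'
```

```text
clock: 17.52
position: [0.6425, -0.1085, 0.0715]
ee_rot: [-0.001, 0.984, 0.179, 0.0]
contact_force: [-3.4, 2.8, 10.2]
width: 0.0293
gripper_force: 26.7
t17.52 tcp r0.1200 phi-0.946 (cmd -0.949) Frad-4.2 Ftan-1.1 Fz10.2 grip26.7
scene marks [(52, 1.7477), (18, 1.7344)]
platter 8.142  (mod2pi 1.859) mean speed 0.603
A 1.2 1.2 1.38,1.15 2.57,2.50 3.55,4.01 4.29,5.65 4.77,7.38 5.00,9.16 4.95,10.96 4.63,12.73 4.06,14.44 3.23,16.03
B 1.14 1.14 1.32,1.09 2.46,2.36 3.42,3.77 4.16,5.31 4.68,6.94 4.96,8.63 5.00,10.33 4.79,12.03 4.35,13.68 3.68,15.25
C 1.08 1.08 1.25,1.03 2.35,2.22 3.28,3.54 4.02,4.98 4.56,6.50 4.89,8.09 5.01,9.70 4.91,11.32 4.59,12.91 4.06,14.44
I 0.0959 F 0.0244 slip 0.488
17.52 y8.142 fit8.129 w0.619
```

```bash
python3 -m pendant '[{"jaw":-1,"tx":1.38,"ty":1.15,"tz":0,"ax":0,"ay":0,"az":0},{"jaw":-1,"tx":2.57,"ty":2.50,"tz":0,"ax":0,"ay":0,"az":0},{"jaw":-1,"tx":3.55,"ty":4.01,"tz":0,"ax":0,"ay":0,"az":0},{"jaw":-1,"tx":4.29,"ty":5.65,"tz":0,"ax":0,"ay":0,"az":0},{"jaw":-1,"tx":4.77,"ty":7.38,"tz":0,"ax":0,"ay":0,"az":0},{"jaw":-1,"tx":5.00,"ty":9.16,"tz":0,"ax":0,"ay":0,"az":0},{"jaw":-1,"tx":4.95,"ty":10.96,"tz":0,"ax":0,"ay":0,"az":0},{"jaw":-1,"tx":4.63,"ty":12.73,"tz":0,"ax":0,"ay":0,"az":0},{"jaw":-1,"tx":4.06,"ty":14.44,"tz":0,"ax":0,"ay":0,"az":0},{"jaw":-1,"tx":3.23,"ty":16.03,"tz":0,"ax":0,"ay":0,"az":0}]' 25 && python3 step.py A 1.2 1.2 1.14 1.14 1.08 1.08
echo '[[4.475,0.1,0.7],[5.775,0.8,1.3],[7.125,1.5,1.5],[8.425,1.45,1.45],[9.725,1.3,1.3],[11.025,1.2,1.2],[12.325,1.2,1.2],[13.625,1.1,1.1],[14.925,1.18,1.18],[16.225,1.1,1.1],[17.525,1.14,1.14],[18.825,1.2,1.2]]'>calls.json; python3 fit.py|sed -n '1p;$p'
```

```text
clock: 18.82
position: [0.6755, 0.051, 0.0715]
ee_rot: [0.001, 0.984, 0.179, 0.001]
contact_force: [-0.7, -1.3, 8.7]
width: 0.0297
gripper_force: 26.4
t18.82 tcp r0.1204 phi0.542 (cmd 0.551) Frad-1.2 Ftan-0.8 Fz8.7 grip26.4
scene marks [(0, None), (0, None)]
A 1.2 1.2 -1.05,1.46 -2.31,2.74 -3.75,3.82 -5.33,4.68 -7.02,5.29 -8.79,5.63 -10.58,5.71 -12.37,5.53 -14.11,5.07 -15.76,4.36
B 1.14 1.14 -0.99,1.39 -2.18,2.62 -3.52,3.68 -5.00,4.53 -6.59,5.16 -8.25,5.56 -9.95,5.72 -11.66,5.63 -13.34,5.31 -14.95,4.75
C 1.08 1.08 -0.94,1.32 -2.04,2.50 -3.30,3.52 -4.68,4.37 -6.17,5.01 -7.72,5.46 -9.32,5.69 -10.94,5.70 -12.55,5.49 -14.11,5.07
I 0.0959 F 0.0244 slip 0.488
17.52 y8.142 fit8.129 w0.619
```

Mark hidden this time; B.

```bash
python3 -m pendant '[{"jaw":-1,"tx":-0.99,"ty":1.39,"tz":0,"ax":0,"ay":0,"az":0},{"jaw":-1,"tx":-2.18,"ty":2.62,"tz":0,"ax":0,"ay":0,"az":0},{"jaw":-1,"tx":-3.52,"ty":3.68,"tz":0,"ax":0,"ay":0,"az":0},{"jaw":-1,"tx":-5.00,"ty":4.53,"tz":0,"ax":0,"ay":0,"az":0},{"jaw":-1,"tx":-6.59,"ty":5.16,"tz":0,"ax":0,"ay":0,"az":0},{"jaw":-1,"tx":-8.25,"ty":5.56,"tz":0,"ax":0,"ay":0,"az":0},{"jaw":-1,"tx":-9.95,"ty":5.72,"tz":0,"ax":0,"ay":0,"az":0},{"jaw":-1,"tx":-11.66,"ty":5.63,"tz":0,"ax":0,"ay":0,"az":0},{"jaw":-1,"tx":-13.34,"ty":5.31,"tz":0,"ax":0,"ay":0,"az":0},{"jaw":-1,"tx":-14.95,"ty":4.75,"tz":0,"ax":0,"ay":0,"az":0}]' 25 && python3 step.py B 1.2 1.2 1.14 1.14 1.08 1.08
echo '[[4.475,0.1,0.7],[5.775,0.8,1.3],[7.125,1.5,1.5],[8.425,1.45,1.45],[9.725,1.3,1.3],[11.025,1.2,1.2],[12.325,1.2,1.2],[13.625,1.1,1.1],[14.925,1.18,1.18],[16.225,1.1,1.1],[17.525,1.14,1.14],[18.825,1.2,1.2],[20.125,1.14,1.14]]'>calls.json; python3 fit.py|sed -n '1p;$p'
```

```text
clock: 20.12
position: [0.5255, 0.0995, 0.0714]
ee_rot: [-0.001, 0.984, 0.179, 0.001]
contact_force: [-0.7, 2.4, 11.8]
width: 0.0292
gripper_force: 26.7
t20.12 tcp r0.1201 phi1.972 (cmd 1.976) Frad2.5 Ftan-0.3 Fz11.8 grip26.7
scene marks [(0, None), (7, -2.9723)]
platter 9.709  (mod2pi -2.857) mean speed 0.603
A 1.2 1.2 -1.60,-0.83 -3.05,-1.89 -4.33,-3.16 -5.40,-4.60 -6.25,-6.19 -6.85,-7.88 -7.19,-9.65 -7.26,-11.44 -7.07,-13.23 -6.60,-14.97
B 1.14 1.14 -1.52,-0.79 -2.91,-1.78 -4.15,-2.96 -5.20,-4.30 -6.06,-5.78 -6.70,-7.36 -7.10,-9.02 -7.27,-10.72 -7.19,-12.43 -6.87,-14.11
C 1.08 1.08 -1.44,-0.74 -2.77,-1.66 -3.96,-2.76 -5.00,-4.00 -5.86,-5.38 -6.52,-6.85 -6.98,-8.41 -7.23,-10.01 -7.26,-11.62 -7.07,-13.23
I 0.0943 F 0.0245 slip 0.491
20.12 y9.709 fit9.731 w0.632
```

```bash
python3 -m pendant '[{"jaw":-1,"tx":-1.60,"ty":-0.83,"tz":0,"ax":0,"ay":0,"az":0},{"jaw":-1,"tx":-3.05,"ty":-1.89,"tz":0,"ax":0,"ay":0,"az":0},{"jaw":-1,"tx":-4.33,"ty":-3.16,"tz":0,"ax":0,"ay":0,"az":0},{"jaw":-1,"tx":-5.40,"ty":-4.60,"tz":0,"ax":0,"ay":0,"az":0},{"jaw":-1,"tx":-6.25,"ty":-6.19,"tz":0,"ax":0,"ay":0,"az":0},{"jaw":-1,"tx":-6.85,"ty":-7.88,"tz":0,"ax":0,"ay":0,"az":0},{"jaw":-1,"tx":-7.19,"ty":-9.65,"tz":0,"ax":0,"ay":0,"az":0},{"jaw":-1,"tx":-7.26,"ty":-11.44,"tz":0,"ax":0,"ay":0,"az":0},{"jaw":-1,"tx":-7.07,"ty":-13.23,"tz":0,"ax":0,"ay":0,"az":0},{"jaw":-1,"tx":-6.60,"ty":-14.97,"tz":0,"ax":0,"ay":0,"az":0}]' 25 && python3 step.py A 1.2 1.2 1.14 1.14 1.08 1.08
echo '[[4.475,0.1,0.7],[5.775,0.8,1.3],[7.125,1.5,1.5],[8.425,1.45,1.45],[9.725,1.3,1.3],[11.025,1.2,1.2],[12.325,1.2,1.2],[13.625,1.1,1.1],[14.925,1.18,1.18],[16.225,1.1,1.1],[17.525,1.14,1.14],[18.825,1.2,1.2],[20.125,1.14,1.14],[21.425,1.2,1.2]]'>calls.json; python3 fit.py|sed -n '1p;$p'
```

```text
clock: 21.42
position: [0.46, -0.0524, 0.0714]
ee_rot: [0.001, 0.984, 0.179, 0.001]
contact_force: [0.8, -0.2, 11.8]
width: 0.0293
gripper_force: 26.8
t21.43 tcp r0.1197 phi-2.789 (cmd -2.807) Frad-0.6 Ftan0.5 Fz11.8 grip26.8
scene marks [(46, -2.1774), (13, -2.1595)]
platter 10.508  (mod2pi -2.058) mean speed 0.614
A 1.2 1.2 0.71,-1.65 1.67,-3.17 2.84,-4.54 4.20,-5.71 5.72,-6.67 7.37,-7.39 9.11,-7.85 10.89,-8.05 12.69,-7.98 14.46,-7.65
B 1.14 1.14 0.67,-1.57 1.56,-3.03 2.65,-4.34 3.91,-5.49 5.33,-6.45 6.86,-7.20 8.49,-7.72 10.18,-8.00 11.88,-8.05 13.58,-7.85
C 1.08 1.08 0.63,-1.49 1.46,-2.88 2.46,-4.15 3.63,-5.27 4.94,-6.22 6.37,-6.99 7.88,-7.55 9.46,-7.91 11.07,-8.06 12.69,-7.98
I 0.0932 F 0.0246 slip 0.493
21.43 y10.508 fit10.534 w0.652
```

```bash
python3 -m pendant '[{"jaw":-1,"tx":0.67,"ty":-1.57,"tz":0,"ax":0,"ay":0,"az":0},{"jaw":-1,"tx":1.56,"ty":-3.03,"tz":0,"ax":0,"ay":0,"az":0},{"jaw":-1,"tx":2.65,"ty":-4.34,"tz":0,"ax":0,"ay":0,"az":0},{"jaw":-1,"tx":3.91,"ty":-5.49,"tz":0,"ax":0,"ay":0,"az":0},{"jaw":-1,"tx":5.33,"ty":-6.45,"tz":0,"ax":0,"ay":0,"az":0},{"jaw":-1,"tx":6.86,"ty":-7.20,"tz":0,"ax":0,"ay":0,"az":0},{"jaw":-1,"tx":8.49,"ty":-7.72,"tz":0,"ax":0,"ay":0,"az":0},{"jaw":-1,"tx":10.18,"ty":-8.00,"tz":0,"ax":0,"ay":0,"az":0},{"jaw":-1,"tx":11.88,"ty":-8.05,"tz":0,"ax":0,"ay":0,"az":0},{"jaw":-1,"tx":13.58,"ty":-7.85,"tz":0,"ax":0,"ay":0,"az":0}]' 25 && python3 step.py B 1.1 1.1 1.0 0.4 0.8 0
echo '[[4.475,0.1,0.7],[5.775,0.8,1.3],[7.125,1.5,1.5],[8.425,1.45,1.45],[9.725,1.3,1.3],[11.025,1.2,1.2],[12.325,1.2,1.2],[13.625,1.1,1.1],[14.925,1.18,1.18],[16.225,1.1,1.1],[17.525,1.14,1.14],[18.825,1.2,1.2],[20.125,1.14,1.14],[21.425,1.2,1.2],[22.725,1.14,1.14]]'>calls.json; python3 fit.py|sed -n '1p;$p'
cat > brake.py <<'E'
# stop angle error for ring ramps, after n pre-brake calls
from fit import *
import itertools
th,w=float(sys.argv[1]),float(sys.argv[2])
prof=json.loads(sys.argv[3])  # list of [v0,v1] calls, then held
for I,F in((.0932,.0246),(.085,.026),(.095,.024)):
    wr=[]
    for a,b in prof: wr+=[0]*10+list(np.linspace(a,b,250))
    m=len(wr); wr+=[0]*1000; o,ww=sim((I,F),None,np.array(wr),th,w); print('%.3f %.3f'%(I,F),'after calls th %.3f w %.3f; final %.3f err %.3f t %.2f'%(o[m-1],ww[m-1],o[-1],o[-1]-4*np.pi,np.argmax(ww<=0)*.005))
E
sed -n '/log/p' /dev/null; for p in '[[1.1,1.1]]' '[[1.1,0.2]]' '[[1.1,0.6],[0.3,0]]' '[[1.0,0.4]]' '[[1.1,0.8],[0.4,0]]'; do echo $p; python3 brake.py $(python3 -c "
import json;print(json.load(open('st.json'))['log'][-1][1])") .63 "$p"; done
```

```text
clock: 22.72
position: [0.5958, -0.1287, 0.0715]
ee_rot: [-0.001, 0.984, 0.178, 0.001]
contact_force: [-0.7, 5.5, 12.0]
width: 0.0292
gripper_force: 26.7
t22.73 tcp r0.1199 phi-1.374 (cmd -1.382) Frad-5.5 Ftan0.3 Fz12.0 grip26.7
scene marks [(50, -1.3701), (17, -1.3422)]
platter 11.318  (mod2pi -1.248) mean speed 0.623
A 1.1 1.1 1.60,0.42 3.12,1.06 4.54,1.89 5.83,2.92 6.97,4.11 7.94,5.45 8.71,6.90 9.28,8.45 9.62,10.06 9.75,11.71
B 1.0 0.4 1.45,0.38 2.76,0.88 3.91,1.49 4.90,2.16 5.76,2.85 6.47,3.55 7.07,4.23 7.55,4.86 7.94,5.45 8.24,5.96
C 0.8 0.0 1.17,0.29 2.17,0.64 3.03,1.01 3.73,1.39 4.30,1.74 4.74,2.04 5.06,2.28 5.27,2.44 5.38,2.53 5.38,2.53
I 0.0926 F 0.0247 slip 0.494
22.73 y11.318 fit11.340 w0.633
[[1.1,1.1]]
0.093 0.025 after calls th 12.102 w 0.604; final 12.491 err -0.075 t 2.79
0.085 0.026 after calls th 12.089 w 0.588; final 12.417 err -0.149 t 2.58
0.095 0.024 after calls th 12.107 w 0.610; final 12.516 err -0.050 t 2.85
[[1.1,0.2]]
0.093 0.025 after calls th 11.994 w 0.359; final 12.160 err -0.406 t 2.32
0.085 0.026 after calls th 11.972 w 0.325; final 12.094 err -0.472 t 2.12
0.095 0.024 after calls th 12.001 w 0.369; final 12.181 err -0.385 t 2.38
[[1.1,0.6],[0.3,0]]
0.093 0.025 after calls th 12.366 w 0.051; final 12.370 err -0.196 t 2.78
0.085 0.026 after calls th 12.291 w 0.000; final 12.291 err -0.275 t 2.58
0.095 0.024 after calls th 12.388 w 0.067; final 12.396 err -0.170 t 2.85
[[1.0,0.4]]
0.093 0.025 after calls th 11.996 w 0.392; final 12.188 err -0.378 t 2.39
0.085 0.026 after calls th 11.974 w 0.360; final 12.120 err -0.446 t 2.19
0.095 0.024 after calls th 12.003 w 0.401; final 12.210 err -0.357 t 2.45
[[1.1,0.8],[0.4,0]]
0.093 0.025 after calls th 12.463 w 0.100; final 12.479 err -0.087 t 2.94
0.085 0.026 after calls th 12.394 w 0.046; final 12.397 err -0.169 t 2.74
0.095 0.024 after calls th 12.484 w 0.115; final 12.506 err -0.060 t 3.00
```

```bash
python3 -m pendant '[{"jaw":-1,"tx":1.60,"ty":0.42,"tz":0,"ax":0,"ay":0,"az":0},{"jaw":-1,"tx":3.12,"ty":1.06,"tz":0,"ax":0,"ay":0,"az":0},{"jaw":-1,"tx":4.54,"ty":1.89,"tz":0,"ax":0,"ay":0,"az":0},{"jaw":-1,"tx":5.83,"ty":2.92,"tz":0,"ax":0,"ay":0,"az":0},{"jaw":-1,"tx":6.97,"ty":4.11,"tz":0,"ax":0,"ay":0,"az":0},{"jaw":-1,"tx":7.94,"ty":5.45,"tz":0,"ax":0,"ay":0,"az":0},{"jaw":-1,"tx":8.71,"ty":6.90,"tz":0,"ax":0,"ay":0,"az":0},{"jaw":-1,"tx":9.28,"ty":8.45,"tz":0,"ax":0,"ay":0,"az":0},{"jaw":-1,"tx":9.62,"ty":10.06,"tz":0,"ax":0,"ay":0,"az":0},{"jaw":-1,"tx":9.75,"ty":11.71,"tz":0,"ax":0,"ay":0,"az":0}]' 25 && python3 step.py A 0.5 0 0.3 0 0.7 0
for p in '[]' '[[0.3,0]]' '[[0.5,0]]' '[[0.7,0]]' ; do echo $p; python3 brake.py $(python3 -c "
import json;print(json.load(open('st.json'))['log'][-1][1])") .60 "$p"; done
```

```text
clock: 24.02
position: [0.6927, -0.0126, 0.0715]
ee_rot: [0.0, 0.984, 0.179, 0.0]
contact_force: [-2.6, 0.5, 9.2]
width: 0.0293
gripper_force: 26.5
t24.02 tcp r0.1203 phi-0.013 (cmd -0.007) Frad-2.6 Ftan0.5 Fz9.2 grip26.5
scene marks [(12, -0.6077), (19, -0.5556)]
platter 12.106  (mod2pi -0.461) mean speed 0.606
A 0.5 0.0 -0.02,0.74 -0.07,1.41 -0.15,1.99 -0.24,2.48 -0.33,2.89 -0.42,3.21 -0.48,3.45 -0.53,3.61 -0.56,3.69 -0.56,3.69
B 0.3 0.0 -0.01,0.45 -0.02,0.84 -0.05,1.19 -0.08,1.49 -0.12,1.74 -0.14,1.94 -0.17,2.09 -0.19,2.18 -0.19,2.23 -0.19,2.23
C 0.7 0.0 -0.04,1.04 -0.15,1.97 -0.31,2.77 -0.48,3.45 -0.66,4.01 -0.82,4.44 -0.95,4.77 -1.05,4.98 -1.09,5.09 -1.09,5.09
[]
0.093 0.025 after calls th 12.491 w 0.000; final 12.491 err -0.076 t 1.48
0.085 0.026 after calls th 12.445 w 0.000; final 12.445 err -0.121 t 1.30
0.095 0.024 after calls th 12.504 w 0.000; final 12.504 err -0.062 t 1.54
[[0.3,0]]
0.093 0.025 after calls th 12.553 w 0.116; final 12.575 err 0.008 t 1.70
0.085 0.026 after calls th 12.517 w 0.069; final 12.524 err -0.043 t 1.51
0.095 0.024 after calls th 12.562 w 0.129; final 12.590 err 0.023 t 1.75
[[0.5,0]]
0.093 0.025 after calls th 12.597 w 0.160; final 12.636 err 0.070 t 1.82
0.085 0.026 after calls th 12.564 w 0.115; final 12.583 err 0.016 t 1.64
0.095 0.024 after calls th 12.606 w 0.172; final 12.652 err 0.086 t 1.88
[[0.7,0]]
0.093 0.025 after calls th 12.641 w 0.203; final 12.702 err 0.136 t 1.94
0.085 0.026 after calls th 12.611 w 0.161; final 12.646 err 0.080 t 1.76
0.095 0.024 after calls th 12.649 w 0.215; final 12.719 err 0.153 t 2.00
```

```bash
python3 -m pendant '[{"jaw":-1,"tx":-0.01,"ty":0.45,"tz":0,"ax":0,"ay":0,"az":0},{"jaw":-1,"tx":-0.02,"ty":0.84,"tz":0,"ax":0,"ay":0,"az":0},{"jaw":-1,"tx":-0.05,"ty":1.19,"tz":0,"ax":0,"ay":0,"az":0},{"jaw":-1,"tx":-0.08,"ty":1.49,"tz":0,"ax":0,"ay":0,"az":0},{"jaw":-1,"tx":-0.12,"ty":1.74,"tz":0,"ax":0,"ay":0,"az":0}]' 25 && python3 step.py - && python3 step.py - top
```

```text
clock: 24.7
position: [0.6917, 0.0044, 0.0715]
ee_rot: [0.0, 0.984, 0.179, 0.001]
contact_force: [-0.9, 0.2, 8.6]
width: 0.0292
gripper_force: 26.5
t24.70 tcp r0.1203 phi0.129 (cmd -0.007) Frad-0.9 Ftan0.3 Fz8.6 grip26.5
scene marks [(1, -0.3145), (22, -0.2365)]
platter 12.445  (mod2pi -0.122) mean speed 0.503
t24.75 tcp r0.1203 phi0.133 (cmd -0.007) Frad-1.0 Ftan0.1 Fz8.5 grip26.4
top marks []
```

```bash
python3 -m pendant '[{"jaw":-1,"tx":0.04,"ty":-0.35,"tz":0,"ax":0,"ay":0,"az":0},{"jaw":-1,"tx":0.08,"ty":-0.72,"tz":0,"ax":0,"ay":0,"az":0},{"jaw":-1,"tx":0.11,"ty":-1.08,"tz":0,"ax":0,"ay":0,"az":0},{"jaw":-1,"tx":0.13,"ty":-1.40,"tz":0,"ax":0,"ay":0,"az":0},{"jaw":-1,"tx":0.14,"ty":-1.60,"tz":0,"ax":0,"ay":0,"az":0},{"jaw":-1,"tx":0.14,"ty":-1.60,"tz":0,"ax":0,"ay":0,"az":0},{"jaw":-1,"tx":0.14,"ty":-1.60,"tz":0,"ax":0,"ay":0,"az":0},{"jaw":-1,"tx":0.14,"ty":-1.60,"tz":0,"ax":0,"ay":0,"az":0}]' 25 && python3 step.py - && python3 step.py -
```

```text
clock: 25.8
position: [0.6927, -0.0117, 0.0715]
ee_rot: [0.0, 0.984, 0.179, 0.0]
contact_force: [-2.0, 1.0, 9.1]
width: 0.0292
gripper_force: 26.5
t25.80 tcp r0.1203 phi-0.005 (cmd -0.007) Frad-2.0 Ftan1.0 Fz9.1 grip26.5
scene marks [(7, -0.1106), (20, -0.1169)]
platter 12.566  (mod2pi -0.000) mean speed 0.110
t25.85 tcp r0.1203 phi-0.005 (cmd -0.007) Frad-1.0 Ftan0.5 Fz8.1 grip26.5
scene marks [(6, -0.0923), (21, -0.1175)]
platter 12.569
```

```bash
python3 -c "
import cv2
a=cv2.imread('pics/s2585.png')[135:275,210:360];cv2.imwrite('pics/c.png',cv2.resize(a,None,fx=4,fy=4,interpolation=2))"
```

```text
(no output)
```

View pics/c.png

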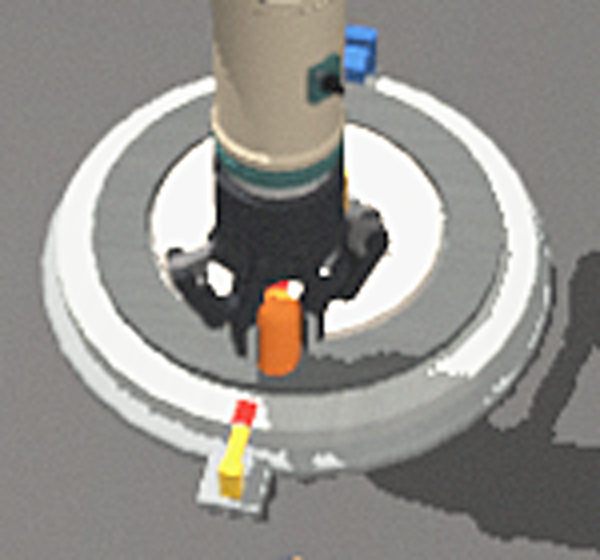

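The enlarged scene crop shows the rim mark (245,412) in line with the pointer tip (239,428). The hand holds the knob just behind it. I'll release and lift.

```bash
python3 -m pendant '[{"jaw":1,"tx":0,"ty":0,"tz":0,"ax":0,"ay":0,"az":0},{"jaw":1,"tx":0,"ty":0,"tz":0,"ax":0,"ay":0,"az":0},{"jaw":1,"tx":0,"ty":0,"tz":0,"ax":0,"ay":0,"az":0},{"jaw":1,"tx":0,"ty":0,"tz":0,"ax":0,"ay":0,"az":0},{"jaw":1,"tx":0,"ty":0,"tz":3,"ax":0,"ay":0,"az":0},{"jaw":1,"tx":0,"ty":0,"tz":7,"ax":0,"ay":0,"az":0},{"jaw":1,"tx":0,"ty":0,"tz":12,"ax":0,"ay":0,"az":0},{"jaw":1,"tx":0,"ty":0,"tz":18,"ax":0,"ay":0,"az":0}]' && python3 -m pendant '[{"jaw":1,"tx":-3,"ty":6,"tz":2,"ax":0,"ay":0,"az":0},{"jaw":1,"tx":-6,"ty":12,"tz":4,"ax":0,"ay":0,"az":0},{"jaw":1,"tx":-8,"ty":18,"tz":4,"ax":0,"ay":0,"az":0},{"jaw":1,"tx":-8,"ty":24,"tz":4,"ax":0,"ay":0,"az":0},{"jaw":1,"tx":-8,"ty":24,"tz":4,"ax":0,"ay":0,"az":0},{"jaw":1,"tx":-8,"ty":24,"tz":4,"ax":0,"ay":0,"az":0}]' && python3 step.py - && python3 step.py - top; python3 -c "
import cv2,glob
f=sorted(glob.glob('pics/s2*.png'));print(f[-2:])
A=[cv2.imread(f[-2])[135:275,210:350],cv2.imread(f[-1])[170:310,208:348]]
cv2.imwrite('pics/d.png',cv2.resize(cv2.hconcat(A),None,fx=2.8,fy=2.8,interpolation=2))"
```

```text
clock: 26.9
position: [0.6919, -0.0111, 0.2497]
ee_rot: [-0.0, 0.984, 0.179, -0.001]
contact_force: [-0.5, -0.1, 0.2]
width: 0.0854
gripper_force: 0.0
clock: 27.65
position: [0.6125, 0.2293, 0.2891]
ee_rot: [0.0, 0.984, 0.18, -0.0]
contact_force: [0.8, -0.4, -0.2]
width: 0.0855
gripper_force: 0.0
t27.65 tcp r0.2437 phi1.406 (cmd -0.007) Frad-0.3 Ftan-0.9 Fz-0.2 grip0.0
scene marks [(18, -0.1247), (21, -0.1175)]
platter 12.561  (mod2pi -0.006) mean speed -0.005
t27.70 tcp r0.2426 phi1.404 (cmd -0.007) Frad0.6 Ftan-0.8 Fz0.6 grip0.0
top marks []
['pics/s2765.png', 'pics/s2770.png']
```

View pics/d.png

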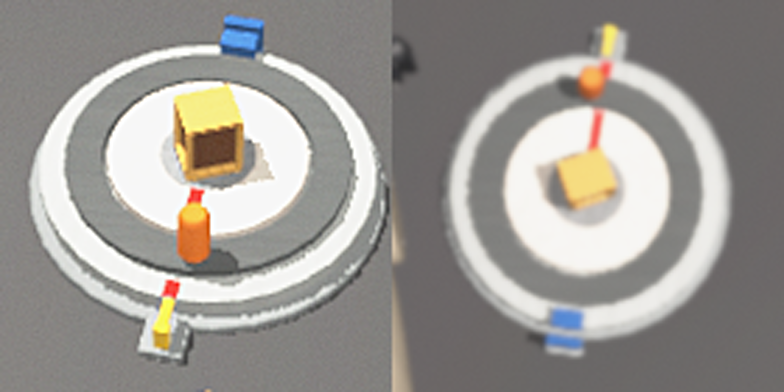

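Both views show the mark in line with the pointer (left panel: mark (171,290), tip (167,308); right panel: mark (605,70), pointer (609,40)). The clock stands centred and the knob is free. The platter is at rest, so I'm handing in.

```bash
python3 -c "
from rig import manip;print(manip.sign_off())"
```

```text
the job is handed in; nothing more can be done
None
```

The job is handed in, about 28 s into the 72 s allowed: I estimate the platter ran anticlockwise at 0.60–0.69 rad/s from about 12 to 24 s (peak about 0.77 while spinning up), then stopped with the red mark within about 0.01 rad of the pointer, with the knob released and the clock still standing in the middle.

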